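# Push a circuit-board carrier home into the corner of its locating fence

### The job

Push the flat circuit-board carrier along the bench with the fingertips until it sits fully home in the corner of the L-shaped aluminium fence: its long side flush along the long rail and its short side flush against the short rail. Push it only by the edges of its dark frame: never lift, tip or carry it, and never touch the components standing on the board. Leave the spool, the jar and the small bin where they are.

Things in the scene. Friction and masses are not known exactly. Their poses are not given: they have to be found in the camera images.
- fence: L of two aluminium rails, 12 mm wide, 14 mm high, fixed to the bench. Origin, at bench height: where the carrier's origin lies when home; z up. Own frame: long rail along y, y -65 to +77 mm, inner face at x = +50 mm; short rail along x, from x = -30 mm to the long rail, inner face at y = +65 mm. The -x and -y sides are open. Yaw -95 to +5 degrees, so the corner points away from the robot.
- carrier: Loose flat slab, dark steel grey with a green circuit board on top, 100 (x) by 130 (y) by 14 mm high, 0.35 to 0.7 kg, flat upright edges, bare 10 mm margin. Origin: centre of its underside, z up. Starts 30 to 65 mm short of home along both fence axes, turned up to 0.3 rad; home is origin on the fence's origin, axes parallel. Slides with dry friction.
- components: Parts standing on the board (black transformer, white connector strip, two round capacitors, chip), fixed to the carrier, same origin and axes as the carrier. They lie within x -30 to +30 mm, y -37 to +39 mm and rise from 14 to 32 mm above the bench. The robot must not touch them.
- spool: Bystander: loose copper-coloured wire spool standing upright, 52 mm diameter, 40 mm high, origin at the centre of its underside, just past the short rail's open end.
- jar: Bystander: small loose amber jar with black cap, 44 mm diameter, 45 mm high, origin at the centre of its underside, off the open end of the long rail.
- bin: Bystander: small loose empty black open box, 55 by 75 by 30 mm, origin at the centre of its underside, behind the fence's corner, outside the rails.
Not all that is in view belongs to the job. There is more than one size of the carrier; the one meant has the size given above. Of the things that look like the fence, the larger one is meant.

How it is judged:
By the outcome, as a careful person would: the job done as asked, in the order asked, and still so for the second after the job is handed in, with the robot touching nothing.
It also fails if it takes over 51 s, if anything falls off the work surface, if the arm or the gripper's body presses on something with over 40 N, if the wrist force passes 120 N, or if a joint passes its speed limit or range.

### The arm

A 6-joint arm with a two-finger parallel gripper is mounted at the origin on the work surface. World frame = base frame: x ahead of the robot, y to its left, z up, the work surface at z = 0. Lengths are in m, angles in rad, forces in N, time in s.
With the tool pointing down it reaches from about 0.3 to 0.95 m from the base axis. Payload 3.1 kg.
Tool frame: the origin (TCP) lies on the centre line of the jaws, within the pads' length; the fingertips stand 19 mm ahead of it and the grasp point (between the pads) is the TCP (env.finger_overhang is the distance from the TCP to the fingertips, in m); z points along the fingers, y is the line along which they close (so a half turn about z gives the same grasp; the last joint's range is limited). The gripper opens to 85 mm and grips with 20 to 120 N. Pads are 22 mm wide; open, the fingers measure 114 mm over their backs; the gripper's body (76 mm by 85 mm) begins 54 mm behind the grasp point. The pads swing forward as they close: fully open they stand 13 mm farther back than shut.
Start: joints at [-1.387, 0.308, 1.634, -0, 1.2, -0.07], TCP at [0.157, -0.605, 0.25] pointing down, gripper open.
Joint ranges: [-3.06, 3.06], [-0.79, 1.96], [0.05, 2.63], [-1.19, 4.34], [0.05, 2.64], [-2.94, 2.94]. Speed limits (rad/s): [2.79, 2.79, 3.14, 3.14, 3.14, 3.14].

### API

Orientations are given as a unit quaternion [x, y, z, w].
In Python, from bench import env gives the robot as it stands.
- The arm moves only by the tool step_arm, never from a script. Its argument "deltas" is a list that holds one entry, the list of rows, each a list of 7 numbers: the shift along the tool's x, y, z in m, then the turn, a rotation vector about the tool's x, y, z in rad, then the opening, from 0 (shut) to 1 (fully open). A call has 1 to 10 rows; each row is the pose to reach, as a shift and turn from the pose commanded when the call began, along the tool's axes at that moment; what a row does not reach only later rows make up. A row lasts 1/10 s, in which the tool goes at most 50 mm and 8.59 degrees, less where a joint would pass 70% of its speed; a pose out of reach is approached as far as the arm can. A call with a gripper value outside its range is refused whole. The fingers move at their own pace and stop on an object; "newtons" is the grip in N (left out, the last holds). Time passes only in rows, so rows that repeat a pose let the fingers close. It gives the time, the measured TCP pose, the force, the opening and the grip force at its end, in the units of the state.
- env.sense(): the state, without advancing time (a new reading comes with each control period).
- env.grab_frame(name): name is "side" or "top"; returns a dict with "color" (400x640x3 uint8, blue, green, red), "depth" (400x640 float32, m along the optical axis (not along the pixel's ray), 0 where there is no reading), "fovy" (degrees; the focal length in pixels is half the picture's height over the tangent of half this angle, whatever the lens; pixels are square), "cx", "cy" (the principal point, pixels), "R" (3x3) and "t" (3): a world point X has camera coordinates R X + t. Camera axes: x right, y down, z forward; pixel columns grow to the right and rows downward; lengths in m; the calibration is good to about 2 mm. A picture is of the moment at which its call begins.
- env.close_job(): hands the job in; it is judged then, once.
The state is a dict: "time_s": time; "joint_pos": joint angles; "qvel": joint speeds; "tau": joint torques, N m; "eef_pos": TCP position; "ee_rot": TCP orientation; "ft_force": force on the tool from outside, world axes, zero at the start; "moment": the same for the moment, N m; "grip_width": finger opening in m; "grasp_force": force on a finger pad.
Only numpy, scipy, OpenCV 4.12 (cv2) and the standard library are available. Lean on these libraries where they do the work, as an engineer would, in place of code of your own. Each camera call takes 0.05 s, during which the arm holds its last target. There are 200 camera calls.

## Working session

There is one attempt and no reset: what is moved stays moved. The work goes in short steps, Python scripts to look and compute and a tool call to move; the robot and the scene stay as the last step left them, time stands still between calls to the robot, and variables do not carry over. Pictures are saved under pics/ and viewed, at most 10 in all, crops included, and the job is handed in when it is done.

Besides the shell and the picture viewer there is one more tool, called after "Call:" as name(argument=value, ...) on one line, values as JSON. step_arm: Moves the arm, as the interface text tells. Its arguments: {"type":"object","properties":{"deltas":{"type":"array"},"newtons":{"type":"number"}},"required":["deltas"]}

```bash
ls; mkdir -p pics; python3 - <<'E'
from bench import env
import cv2,pickle,numpy as np
for n in("side","top"):
    f=env.grab_frame(n);cv2.imwrite(f"pics/{n}0.png",f["color"]);pickle.dump(f,open(f"{n}0.pkl","wb"))
    print(n,f["fovy"],f["cx"],f["cy"],np.round(f["R"],3).tolist(),np.round(f["t"],3))
s=env.sense();print(s["time_s"],s["eef_pos"],s["ee_rot"],env.finger_overhang)
E
```

```text
pics
side 54.29209824662473 316.50696854824446 201.47345778875749 [[-0.998, -0.07, 0.004], [-0.054, 0.736, -0.675], [0.044, -0.674, -0.738]] [0.571 0.007 0.966]
top 51.414406588301475 318.82383783954015 199.03955603864537 [[-0.032, -0.999, -0.006], [-0.979, 0.032, -0.199], [0.199, -0.001, -0.98]] [0.108 0.575 0.862]
0.1 [ 0.15676394 -0.60427928  0.24912045] [ 9.91957552e-01  1.26566365e-01 -6.91284789e-05 -1.07999500e-03] 0.019
```

View pics/top0.png

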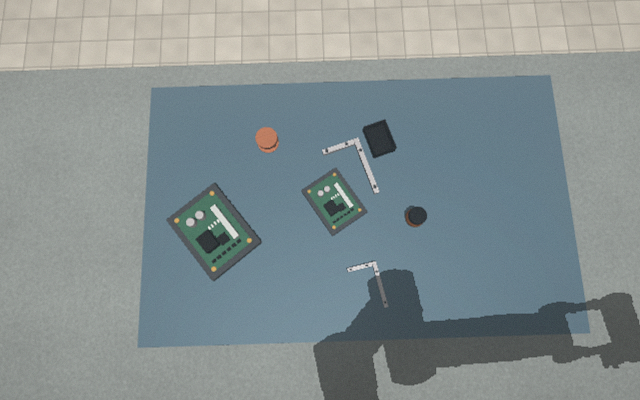

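View pics/side0.png

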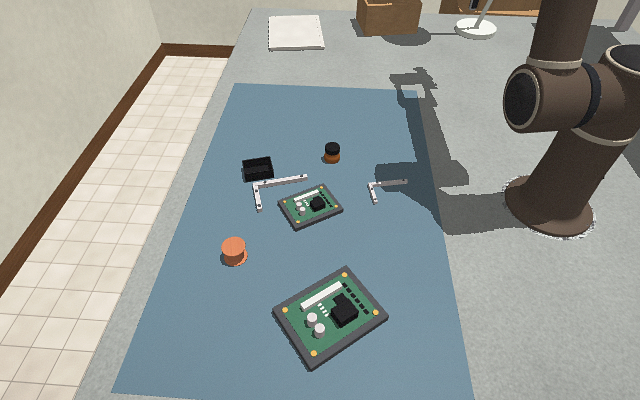

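Top view: carriers at (334,203) (small) and (214,231) (big); fences at (355,160) (larger) and (372,280) (smaller). Spool (267,139), jar (416,216), bin (379,138). In the side view, the same carriers are at (310,206) and (330,316), and the fences at (270,190) and (385,188). The edge lengths should pick out the small carrier, at about 55 px / 450 px/m ≈ 0.12–0.13 m. I'll check that in the crops.

```bash
python3 - <<'E'
import cv2
a=cv2.imread("pics/top0.png")[125:245,295:435]; b=cv2.imread("pics/side0.png")[150:240,230:350]
cv2.imwrite("pics/tc.png",cv2.resize(a,None,fx=5,fy=5,interpolation=cv2.INTER_CUBIC))
cv2.imwrite("pics/sc.png",cv2.resize(b,None,fx=6,fy=6,interpolation=cv2.INTER_CUBIC))
E
```

```text
(no output)
```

View pics/tc.png

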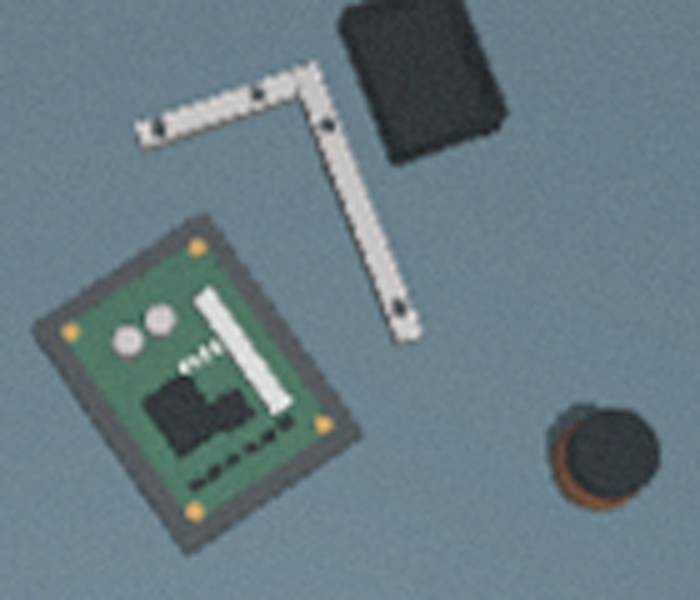

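View pics/sc.png

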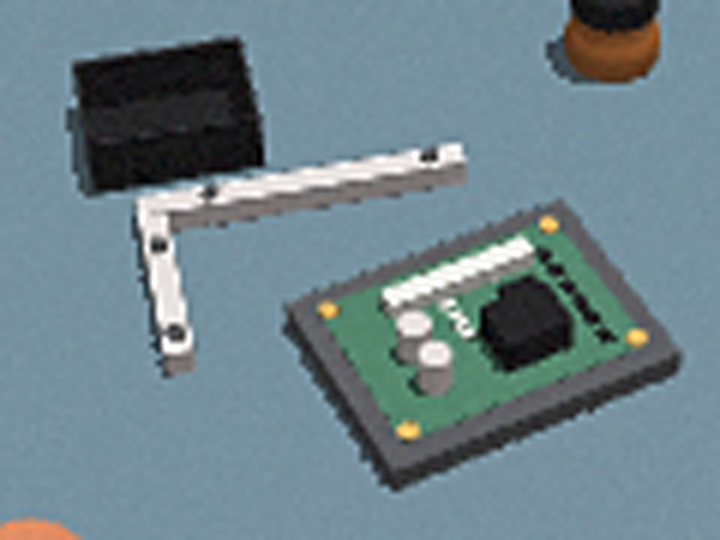

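The top crop shows the small carrier with frame corners at crop (205,215), (35,327), (188,550), (358,432). The larger fence has its outer corner at (313,62), with rail ends near (142,137) and (411,338). The side crop shows the same corners at (287,305), (397,478), (680,355), (560,205), with the fence's outer corner at (137,200). I'll triangulate and fit from these.

```bash
cat > geo.py <<'E'
import numpy as np, cv2, pickle
from scipy.optimize import least_squares
def proj(f,X):
    X=np.atleast_2d(X); c=X@np.array(f["R"]).T+np.array(f["t"]); F=200/np.tan(np.radians(f["fovy"])/2)
    return c[:,:2]/c[:,2:]*F+[f["cx"],f["cy"]]
def tri(fs,uvs):
    F=lambda f:200/np.tan(np.radians(f["fovy"])/2)
    P=[np.array([[F(f),0,f["cx"]],[0,F(f),f["cy"]],[0,0,1]])@np.c_[f["R"],f["t"]] for f in fs]
    h=cv2.triangulatePoints(P[0],P[1],np.array(uvs[0],float).T,np.array(uvs[1],float).T)
    return (h[:3]/h[3]).T
def pts(p,L,z):
    c,s=np.cos(p[2]),np.sin(p[2]); L=np.array(L,float)/1000
    return np.c_[p[0]+c*L[:,0]-s*L[:,1],p[1]+s*L[:,0]+c*L[:,1],np.full(len(L),z)]
def fit(obs,z,p0):  # obs: [(frame, local mm, uv)]
    return least_squares(lambda p:np.concatenate([(proj(f,pts(p,L,z))-uv).ravel() for f,L,uv in obs]),p0,loss="soft_l1",x_scale=[.01,.01,.05])
def un(uv,k,off): return (np.array(uv,float)+.5)/k-.5+np.array(off)
CAR=[(50,65),(-50,65),(-50,-65),(50,-65)]
FEN=[(62,77),(50,65),(-30,77),(-30,65),(62,-65),(50,-65)]
E
python3 - <<'E'
from geo import *
T=pickle.load(open("top0.pkl","rb"));S=pickle.load(open("side0.pkl","rb"))
t=lambda a:un(a,5,(295,125)); s=lambda a:un(a,6,(230,150))
ct=t([(205,215),(35,327),(188,550),(358,432)]); cs=s([(287,305),(397,478),(680,355),(560,205)])
ft=t([(313,62),(300,98),(135,125),(150,148),(423,333),(400,343)]); fs=s([(137,200),(170,213),(165,350),(192,345),(463,143),(466,163)])
C=tri((T,S),(ct,cs));Fn=tri((T,S),(ft,fs))
print(np.round(C*1000,1));print(np.round(Fn*1000,1))
print("edges",[round(1000*np.linalg.norm(C[i]-C[i-1]),1) for i in range(4)])
for nm,L,a,b,q in(("car",CAR,ct,cs,C),("fen",FEN,ft,fs,Fn)):
    m=q[:,:2].mean(0)
    for z in(.014,):
      for o in ([(T,L,a),(S,L,b)],[(T,L,a)],[(S,L,b)]):
        r=fit(o,z,[*m,-1.3]);print(nm,np.round(r.x,4),round(r.cost,2))
# bystanders, rough at guess heights
E
```

```text
[[663.2  47.5  12.3]
 [611.2 129.4   7.8]
 [503.8  61.6  11.3]
 [556.3 -19.2  11.8]]
[[ 7.359e+02 -7.100e+00  1.370e+01]
 [ 7.193e+02 -1.000e-01  1.350e+01]
 [ 7.074e+02  7.920e+01  1.670e+01]
 [ 6.976e+02  7.230e+01  1.250e+01]
 [ 6.011e+02 -5.150e+01  1.450e+01]
 [ 5.980e+02 -4.100e+01  1.240e+01]]
edges [np.float64(125.9), np.float64(97.2), np.float64(127.0), np.float64(96.3)]
car [ 0.5833  0.0558 -1.0014] 4.18
car [ 0.5826  0.0548 -1.0037] 2.41
car [ 0.5839  0.057  -0.9976] 1.08
fen [ 0.6438  0.0269 -1.2597] 3.27
fen [ 0.6427  0.027  -1.2548] 1.26
fen [ 0.6451  0.0266 -1.2693] 0.93
```

Call:
step_arm(deltas=[[[0.478,-0.52,0.13,0,0,-0.057,0.6],[0.478,-0.52,0.13,0,0,-0.057,0.6],[0.478,-0.52,0.13,0,0,-0.057,0.6],[0.478,-0.52,0.13,0,0,-0.057,0.6],[0.478,-0.52,0.13,0,0,-0.057,0.6],[0.478,-0.52,0.13,0,0,-0.057,0.6],[0.478,-0.52,0.13,0,0,-0.057,0.6],[0.478,-0.52,0.13,0,0,-0.057,0.6],[0.478,-0.52,0.13,0,0,-0.057,0.6],[0.478,-0.52,0.13,0,0,-0.057,0.6]]])

```text
time_s: 1.1
eef_pos: [0.3885, -0.1691, 0.1594]
ee_rot: [0.988, 0.155, 0.0, 0.0]
ft_force: [0.8, -0.4, 0.6]
grip_width: 0.0513
grasp_force: 0.0
```

```bash
cat >> geo.py <<'E'
FP=np.array([0.6438,0.0269,-1.26])
def ray(f,uv,z):
    F=200/np.tan(np.radians(f["fovy"])/2); R=np.array(f["R"]);d=R.T@np.array([(uv[0]-f["cx"])/F,(uv[1]-f["cy"])/F,1]);o=-R.T@np.array(f["t"])
    return o+d*(z-o[2])/d[2]
def w2f(p,yaw=None):
    c,s=np.cos(FP[2]),np.sin(FP[2]);d=np.array(p[:2])-FP[:2];return np.array([c*d[0]+s*d[1],-s*d[0]+c*d[1]])*1000
def state(env):
    from scipy.spatial.transform import Rotation as Ro
    s=env.sense();R=Ro.from_quat(s["ee_rot"]).as_matrix()
    print("t",s["time_s"],"pos",np.round(s["eef_pos"],4),"fence",np.round(w2f(s["eef_pos"]),1),"yaw_x",round(float(np.arctan2(R[1,0],R[0,0])),4),"zax",np.round(R[:,2],3),"F",np.round(s["ft_force"],1),"grip",round(s["grip_width"],4),"q",np.round(s["joint_pos"],2))
E
python3 - <<'E'
from geo import *
from bench import env
T=pickle.load(open("top0.pkl","rb"))
for n,uv,z in (("spool",(267,133),.04),("jar",(417,215),.045),("dec corner",(377,262),.014),("dec in",(372,268),.014),("dec short end",(348,270),.014),("dec long",(386,306),.014)):
    p=ray(T,uv,z);print(n,np.round(p,3),np.round(w2f(p)))
state(env)
E
```

```text
spool [0.743 0.206 0.04 ] [-140.  149.]
jar [ 0.537 -0.128  0.045] [ 115. -149.]
dec corner [ 0.438 -0.037  0.014] [  -2. -215.]
dec in [ 0.425 -0.025  0.014] [ -18. -224.]
dec short end [0.422 0.029 0.014] [ -70. -210.]
dec long [ 0.342 -0.051  0.014] [ -18. -312.]
t 1.1 pos [ 0.3885 -0.1691  0.1594] fence [ 108.5 -303. ] yaw_x 0.3104 zax [ 0. -0. -1.] F [ 0.8 -0.4  0.6] grip 0.0513 q [-0.51  0.03  2.16  0.    0.94  0.75]
```

Call:
step_arm(deltas=[[[0.151,-0.148,0.06,0,0,0,0.6],[0.151,-0.148,0.06,0,0,0,0.6],[0.151,-0.148,0.06,0,0,0,0.6],[0.151,-0.148,0.06,0,0,0,0.6],[0.151,-0.148,0.06,0,0,0,0.6],[0.151,-0.148,0.12,0,0,0,0.6],[0.151,-0.148,0.128,0,0,0,0.6],[0.151,-0.148,0.13,0,0,0,0.6]]])

```text
time_s: 1.9
eef_pos: [0.4832, 0.0167, 0.0266]
ee_rot: [0.988, 0.155, -0.004, -0.001]
ft_force: [-1.0, -0.2, -1.1]
grip_width: 0.051
grasp_force: 0.0
```

```bash
python3 - <<'E'
from geo import *
from bench import env
state(env)
f=env.grab_frame("side");pickle.dump(f,open("side1.pkl","wb"))
p=proj(f,[*pts(FP,[(-74,-152),(-7,-152)],0.0),env.sense()["eef_pos"]]);print(np.round(p,1))
x0,y0=int(p[:,0].mean())-60,int(p[:,1].mean())-55
cv2.imwrite("pics/s1.png",cv2.resize(f["color"][y0:y0+95,x0:x0+130],None,fx=6,fy=6,interpolation=cv2.INTER_CUBIC));print(x0,y0)
E
```

```text
t 1.9 pos [0.4832 0.0167 0.0266] fence [ -39.4 -156.1] yaw_x 0.3116 zax [-0.008  0.    -1.   ] F [-1.  -0.2 -1.1] grip 0.051 q [-0.06  0.39  2.08 -0.    0.68  1.2 ]
[[354.1 209.2]
 [346.2 190. ]
 [351.7 190.9]]
290 141
```

View pics/s1.png

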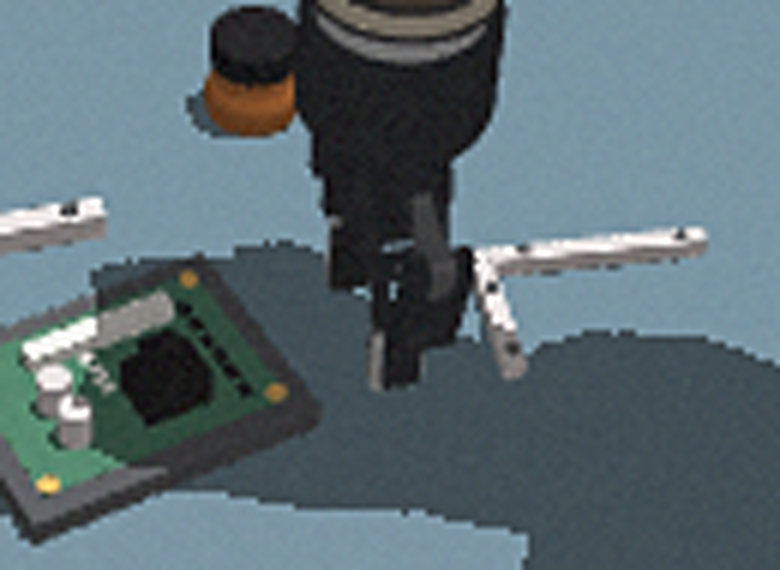

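The crop shows the near fingertip at (395,387), still clear of the carrier's nearest corner at (320,410). The decoy rail is behind it. I'll find bench height with small probing steps.

Call:
step_arm(deltas=[[[0,0,0.002,0,0,0,0.6],[0,0,0.004,0,0,0,0.6],[0,0,0.006,0,0,0,0.6],[0,0,0.008,0,0,0,0.6],[0,0,0.008,0,0,0,0.6]]])

```text
time_s: 2.45
eef_pos: [0.4868, 0.016, 0.022]
ee_rot: [0.988, 0.155, 0.0, 0.0]
ft_force: [-0.1, 0.0, -0.4]
grip_width: 0.0514
grasp_force: 0.0
```

Call:
step_arm(deltas=[[[0,0,0.001,0,0,0,0.6],[0,0,0.002,0,0,0,0.6],[0,0,0.002,0,0,0,0.6]]])

```text
time_s: 2.75
eef_pos: [0.4865, 0.0161, 0.0196]
ee_rot: [0.988, 0.155, -0.0, -0.0]
ft_force: [-0.7, -0.2, 0.8]
grip_width: 0.0514
grasp_force: 0.0
```

Call:
step_arm(deltas=[[[0,0,0.001,0,0,0,0.6],[0,0,0.002,0,0,0,0.6],[0,0,0.002,0,0,0,0.6]]])

```text
time_s: 3.05
eef_pos: [0.4865, 0.0161, 0.0176]
ee_rot: [0.988, 0.155, -0.0, -0.0]
ft_force: [0.9, -0.5, -0.7]
grip_width: 0.0513
grasp_force: 0.0
```

Call:
step_arm(deltas=[[[0,0,0.001,0,0,0,0.6],[0,0,0.002,0,0,0,0.6],[0,0,0.002,0,0,0,0.6]]])

```text
time_s: 3.35
eef_pos: [0.4867, 0.0161, 0.0158]
ee_rot: [0.988, 0.155, 0.0, -0.0]
ft_force: [0.1, 0.4, 0.6]
grip_width: 0.0513
grasp_force: 0.5
```

Call:
step_arm(deltas=[[[0,0,0.001,0,0,0,0.6],[0,0,0.0015,0,0,0,0.6],[0,0,0.0015,0,0,0,0.6]]])

```text
time_s: 3.65
eef_pos: [0.4868, 0.0161, 0.0157]
ee_rot: [0.988, 0.155, -0.0, -0.0]
ft_force: [-3.9, -0.1, 12.7]
grip_width: 0.0512
grasp_force: 6.9
```

Contact at TCP z ≈ 15.7 mm, so I raise to leave the tips about 5 mm above the bench. Then I push along +y of the fence.

Call:
step_arm(deltas=[[[0,0,-0.007,0,0,0,0.6],[0.008,0,-0.007,0,0,0,0.6],[0.014,0,-0.007,0,0,0,0.6],[0.019,0,-0.007,0,0,0,0.6],[0.024,0,-0.007,0,0,0,0.6],[0.029,0,-0.007,0,0,0,0.6],[0.034,0,-0.007,0,0,0,0.6],[0.039,0,-0.007,0,0,0,0.6],[0.044,0,-0.007,0,0,0,0.6],[0.048,0,-0.007,0,0,0,0.6]]])

```text
time_s: 4.65
eef_pos: [0.5329, 0.0309, 0.0212]
ee_rot: [0.988, 0.155, 0.0, 0.0]
ft_force: [-2.8, 0.5, -0.6]
grip_width: 0.0511
grasp_force: 0.9
```

Call:
step_arm(deltas=[[[0.005,0,0,0,0,0,0.6],[0.01,0,0,0,0,0,0.6],[0.015,0,0,0,0,0,0.6],[0.018,0,0,0,0,0,0.6],[0.02,0,0,0,0,0,0.6]]])

```text
time_s: 5.15
eef_pos: [0.5517, 0.037, 0.0213]
ee_rot: [0.988, 0.155, 0.0, 0.0]
ft_force: [-2.4, -0.2, 0.7]
grip_width: 0.0512
grasp_force: 1.1
```

```bash
python3 - <<'E'
from geo import *
from bench import env
state(env)
f=env.grab_frame("top");pickle.dump(f,open("top2.pkl","wb"))
cv2.imwrite("pics/t2.png",cv2.resize(f["color"][125:245,295:435],None,fx=5,fy=5,interpolation=cv2.INTER_CUBIC))
E
```

```text
t 5.15 pos [0.5517 0.037  0.0213] fence [-37.7 -84.6] yaw_x 0.3109 zax [ 0.  0. -1.] F [-2.4 -0.2  0.7] grip 0.0512 q [-0.01  0.5   1.92  0.    0.72  1.25]
```

View pics/t2.png

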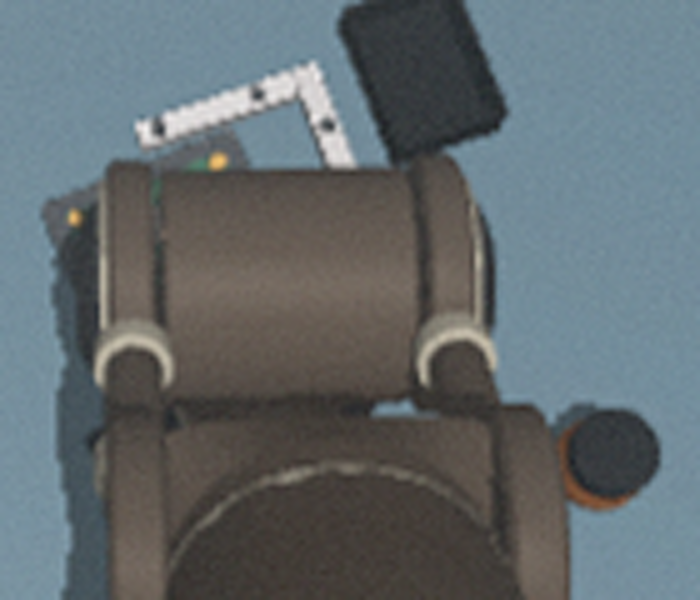

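The crop shows the carrier's far edge running from (42,203) to (235,135), parallel to the short rail. A small gap remains in y, and x is about 35 mm short. I'll push 5 mm more, then move round to the -x face.

Call:
step_arm(deltas=[[[0.003,0,0,0,0,0,0.6],[0.005,0,0,0,0,0,0.6],[0.005,0,0,0,0,0,0.6],[-0.01,0,0,0,0,0,0.6],[-0.022,0,0,0,0,0,0.6],[-0.025,0,-0.04,0,0,0,0.6],[-0.025,0,-0.08,0,0,0,0.6],[-0.025,0,-0.08,0,0,0,0.6]]])

```text
time_s: 6.0
eef_pos: [0.5331, 0.0289, 0.1072]
ee_rot: [0.988, 0.154, 0.007, 0.001]
ft_force: [0.8, 0.0, 0.2]
grip_width: 0.0513
grasp_force: 0.0
```

Call:
step_arm(deltas=[[[0.105,-0.075,0,0,0,-1.57,0.6],[0.105,-0.075,0,0,0,-1.57,0.6],[0.105,-0.075,0,0,0,-1.57,0.6],[0.105,-0.075,0,0,0,-1.57,0.6],[0.105,-0.075,0,0,0,-1.57,0.6],[0.105,-0.075,0,0,0,-1.57,0.6],[0.105,-0.075,0,0,0,-1.57,0.6],[0.105,-0.075,0,0,0,-1.57,0.6],[0.105,-0.075,0,0,0,-1.57,0.6],[0.105,-0.075,0,0,0,-1.57,0.6]]])

```text
time_s: 7.0
eef_pos: [0.6047, 0.1326, 0.1008]
ee_rot: [0.615, 0.788, 0.0, 0.0]
ft_force: [0.3, 0.6, 0.5]
grip_width: 0.0513
grasp_force: 0.0
```

```bash
python3 - <<'E'
from geo import *
from bench import env
state(env)
E
```

```text
t 7.0 pos [0.6047 0.1326 0.1008] fence [-112.6   -4.9] yaw_x 1.8166 zax [ 0.001  0.    -1.   ] F [0.3 0.6 0.5] grip 0.0513 q [ 0.15  0.47  1.74  0.    0.93 -0.1 ]
```

Call:
step_arm(deltas=[[[0,0,0.03,0,0,-0.065,0.6],[0,0,0.06,0,0,-0.065,0.6],[0,0,0.075,0,0,-0.065,0.6],[0,0,0.08,0,0,-0.065,0.6],[0,0,0.08,0,0,-0.065,0.6],[0,0,0.08,0,0,-0.065,0.6]]])

```text
time_s: 7.6
eef_pos: [0.6058, 0.1329, 0.0224]
ee_rot: [0.592, 0.806, 0.001, 0.001]
ft_force: [0.1, 0.3, 0.9]
grip_width: 0.0513
grasp_force: 0.0
```

```bash
python3 - <<'E'
from geo import *
from bench import env
state(env)
f=env.grab_frame("top");pickle.dump(f,open("top3.pkl","wb"))
cv2.imwrite("pics/t3.png",cv2.resize(f["color"][125:245,275:415],None,fx=5,fy=5,interpolation=cv2.INTER_CUBIC))
E
```

```text
t 7.6 pos [0.6058 0.1329 0.0224] fence [-112.5   -3.7] yaw_x 1.8757 zax [ 0.002  0.    -1.   ] F [0.1 0.3 0.9] grip 0.0513 q [ 0.15  0.59  1.76 -0.    0.79 -0.16]
```

View pics/t3.png

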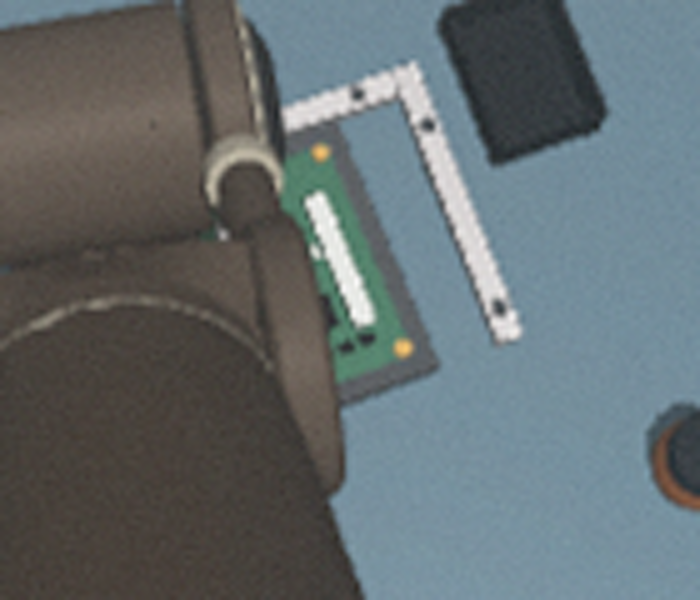

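The crop shows the carrier's +x edge from (338,125) to (438,365), parallel to the long rail with a gap of about 27 mm. The gap in y is about 2 mm. Next I push along +fx, which is tool -x.

Call:
step_arm(deltas=[[[-0.01,0,0,0,0,0,0.6],[-0.017,0,0,0,0,0,0.6],[-0.022,0,0,0,0,0,0.6],[-0.026,0,0,0,0,0,0.6],[-0.03,0,0,0,0,0,0.6],[-0.034,0,0,0,0,0,0.6],[-0.038,0,0,0,0,0,0.6],[-0.041,0,0,0,0,0,0.6],[-0.044,0,0,0,0,0,0.6],[-0.045,0,0,0,0,0,0.6]]])

```text
time_s: 8.65
eef_pos: [0.6179, 0.0895, 0.0211]
ee_rot: [0.592, 0.806, -0.0, -0.0]
ft_force: [-1.3, 3.9, 3.6]
grip_width: 0.0511
grasp_force: 2.1
```

Call:
step_arm(deltas=[[[-0.001,0,0,0,0,0,0.6],[-0.002,0,0,0,0,0,0.6],[-0.003,0,0,0,0,0,0.6],[-0.003,0,0,0,0,0,0.6]]])

```text
time_s: 9.05
eef_pos: [0.6189, 0.0868, 0.0211]
ee_rot: [0.591, 0.806, -0.0, -0.0]
ft_force: [-2.0, 2.2, 3.2]
grip_width: 0.0511
grasp_force: 1.6
```

Call:
step_arm(deltas=[[[-0.001,0,0,0,0,0,0.6],[-0.002,0,0,0,0,0,0.6],[-0.002,0,0,0,0,0,0.6]]])

```text
time_s: 9.35
eef_pos: [0.6196, 0.0848, 0.0212]
ee_rot: [0.591, 0.806, -0.0, 0.0]
ft_force: [-1.4, 3.4, 2.1]
grip_width: 0.0515
grasp_force: 1.5
```

```bash
python3 - <<'E'
from geo import *
from bench import env
state(env)
E
```

```text
t 9.35 pos [0.6196 0.0848 0.0212] fence [-62.5  -5.3] yaw_x 1.8758 zax [-0. -0. -1.] F [-1.4  3.4  2.1] grip 0.0515 q [ 0.07  0.6   1.74 -0.    0.8  -0.24]
```

Still sliding at -62.5, with contact expected near -61. Continue in small steps, watching the force.

Call:
step_arm(deltas=[[[-0.001,0,0,0,0,0,0.6],[-0.0015,0,0,0,0,0,0.6],[-0.0015,0,0,0,0,0,0.6]]])

```text
time_s: 9.65
eef_pos: [0.62, 0.0834, 0.0212]
ee_rot: [0.591, 0.806, -0.0, 0.0]
ft_force: [-1.2, 2.1, 1.5]
grip_width: 0.0514
grasp_force: 1.4
```

Call:
step_arm(deltas=[[[-0.001,0,0,0,0,0,0.6],[-0.0015,0,0,0,0,0,0.6],[-0.0015,0,0,0,0,0,0.6]]])

```text
time_s: 9.95
eef_pos: [0.6203, 0.0826, 0.0212]
ee_rot: [0.592, 0.806, 0.0, -0.0]
ft_force: [-1.6, 4.8, 1.4]
grip_width: 0.051
grasp_force: 2.4
```

Call:
step_arm(deltas=[[[-0.001,0,0,0,0,0,0.6],[-0.001,0,0,0,0,0,0.6]]])

```text
time_s: 10.15
eef_pos: [0.6202, 0.0824, 0.0212]
ee_rot: [0.591, 0.806, 0.0, -0.001]
ft_force: [-1.3, 6.3, 2.9]
grip_width: 0.0511
grasp_force: 3.6
```

Call:
step_arm(deltas=[[[-0.001,0,0,0,0,0,0.6],[-0.001,0,0,0,0,0,0.6]]])

```text
time_s: 10.35
eef_pos: [0.6201, 0.0822, 0.0211]
ee_rot: [0.591, 0.806, 0.0, -0.002]
ft_force: [-4.0, 9.0, 3.3]
grip_width: 0.0511
grasp_force: 4.8
```

Call:
step_arm(deltas=[[[-0.001,0,0,0,0,0,0.6],[-0.002,0,0,0,0,0,0.6],[-0.002,0,0,0,0,0,0.6]]])

```text
time_s: 10.65
eef_pos: [0.62, 0.0819, 0.0212]
ee_rot: [0.592, 0.806, 0.001, -0.003]
ft_force: [-4.6, 14.5, 4.4]
grip_width: 0.0513
grasp_force: 7.2
```

Call:
step_arm(deltas=[[[0.015,0,0,0,0,0,0.6],[0.03,0,-0.01,0,0,0,0.6],[0.03,0,-0.05,0,0,0,0.6],[0.03,0,-0.08,0,0,0,0.6],[0.03,0,-0.08,0,0,0,0.6]]])

```text
time_s: 11.15
eef_pos: [0.6174, 0.1075, 0.1075]
ee_rot: [0.591, 0.807, 0.004, 0.005]
ft_force: [1.3, -0.9, -0.3]
grip_width: 0.0509
grasp_force: 0.0
```

```bash
python3 - <<'E'
from geo import *
from bench import env
state(env)
E
```

```text
t 11.15 pos [0.6174 0.1075 0.1075] fence [-84.8  -0.5] yaw_x 1.8766 zax [ 0.012  0.    -1.   ] F [ 1.3 -0.9 -0.3] grip 0.0509 q [ 0.1   0.47  1.73 -0.    0.93 -0.2 ]
```

Call:
step_arm(deltas=[[[-0.085,-0.105,0,0,0,1.566,0.6],[-0.085,-0.105,0,0,0,1.566,0.6],[-0.085,-0.105,0,0,0,1.566,0.6],[-0.085,-0.105,0,0,0,1.566,0.6],[-0.085,-0.105,0,0,0,1.566,0.6],[-0.085,-0.105,0,0,0,1.566,0.6],[-0.085,-0.105,0,0,0,1.566,0.6],[-0.085,-0.105,0,0,0,1.566,0.6],[-0.085,-0.105,0,0,0,1.566,0.6],[-0.085,-0.105,0,0,0,1.566,0.6]]])

```text
time_s: 12.15
eef_pos: [0.5377, -0.0059, 0.101]
ee_rot: [0.983, 0.184, -0.0, 0.0]
ft_force: [0.0, 1.1, 0.5]
grip_width: 0.0511
grasp_force: 0.0
```

```bash
python3 - <<'E'
from geo import *
from bench import env
state(env)
E
```

```text
t 12.15 pos [ 0.5377 -0.0059  0.101 ] fence [  -1.2 -111.1] yaw_x 0.3698 zax [-0.    -0.001 -1.   ] F [0.  1.1 0.5] grip 0.0511 q [-0.09  0.34  1.94 -0.    0.86  1.11]
```

Call:
step_arm(deltas=[[[0,0,0.03,0,0,0.06,0.6],[0,0,0.06,0,0,0.06,0.6],[0,0,0.075,0,0,0.06,0.6],[0,0,0.08,0,0,0.06,0.6],[0,0,0.08,0,0,0.06,0.6]]])

```text
time_s: 12.65
eef_pos: [0.5376, -0.0057, 0.0207]
ee_rot: [0.988, 0.157, -0.001, -0.0]
ft_force: [0.4, -0.3, -0.3]
grip_width: 0.0511
grasp_force: 0.0
```

Call:
step_arm(deltas=[[[0.008,0,0,0,0,0,0.6],[0.014,0,0,0,0,0,0.6],[0.019,0,0,0,0,0,0.6],[0.023,0,0,0,0,0,0.6],[0.026,0,0,0,0,0,0.6],[0.028,0,0,0,0,0,0.6],[0.03,0,0,0,0,0,0.6],[0.031,0,0,0,0,0,0.6],[0.031,0,0,0,0,0,0.6]]])

```text
time_s: 13.55
eef_pos: [0.5663, 0.0038, 0.0209]
ee_rot: [0.988, 0.157, -0.001, -0.0]
ft_force: [-3.5, -1.6, 2.3]
grip_width: 0.0512
grasp_force: 1.8
```

```bash
python3 - <<'E'
from geo import *
from bench import env
state(env)
E
```

```text
t 13.55 pos [0.5663 0.0038 0.0209] fence [ -1.7 -80.8] yaw_x 0.3157 zax [-0.003 -0.    -1.   ] F [-3.5 -1.6  2.3] grip 0.0512 q [-0.07  0.52  1.89 -0.    0.74  1.19]
```

Call:
step_arm(deltas=[[[0.001,0,0,0,0,0,0.6],[0.002,0,0,0,0,0,0.6],[0.002,0,0,0,0,0,0.6]]])

```text
time_s: 13.85
eef_pos: [0.5694, 0.0048, 0.0209]
ee_rot: [0.988, 0.157, 0.0, -0.0]
ft_force: [-1.3, -0.9, 0.1]
grip_width: 0.0513
grasp_force: 1.0
```

Call:
step_arm(deltas=[[[0.001,0,0,0,0,0,0.6],[0.002,0,0,0,0,0,0.6],[0.002,0,0,0,0,0,0.6]]])

```text
time_s: 14.15
eef_pos: [0.5715, 0.0055, 0.0211]
ee_rot: [0.988, 0.157, 0.0, -0.0]
ft_force: [-2.4, 1.2, -1.3]
grip_width: 0.0517
grasp_force: 0.8
```

Call:
step_arm(deltas=[[[0.001,0,0,0,0,0,0.6],[0.0015,0,0,0,0,0,0.6],[0.0015,0,0,0,0,0,0.6]]])

```text
time_s: 14.45
eef_pos: [0.5716, 0.0055, 0.0211]
ee_rot: [0.988, 0.157, -0.001, -0.0]
ft_force: [-5.8, -1.8, 2.1]
grip_width: 0.0513
grasp_force: 2.6
```

Stalled against the short rail. Press a little more, then back off, lift clear and look.

Call:
step_arm(deltas=[[[0.0015,0,0,0,0,0,0.6],[0.003,0,0,0,0,0,0.6],[0.003,0,0,0,0,0,0.6]]])

```text
time_s: 14.75
eef_pos: [0.5718, 0.0057, 0.0211]
ee_rot: [0.987, 0.158, -0.005, -0.0]
ft_force: [-11.1, -5.7, 8.3]
grip_width: 0.051
grasp_force: 5.9
```

Call:
step_arm(deltas=[[[-0.015,0,0,0,0,0,0.6],[-0.03,0,0,0,0,0,0.6],[-0.035,0,-0.04,0,0,0,0.6],[-0.04,0,-0.08,0,0,0,0.6],[-0.09,0,-0.08,0,0,0,0.6],[-0.14,0,-0.08,0,0,0,0.6],[-0.17,0,-0.08,0,0,0,0.6],[-0.17,0,-0.08,0,0,0,0.6]]])

```text
time_s: 15.55
eef_pos: [0.4108, -0.0463, 0.101]
ee_rot: [0.988, 0.156, -0.0, -0.0]
ft_force: [-0.5, -0.1, 0.0]
grip_width: 0.0511
grasp_force: 0.0
```

```bash
python3 - <<'E'
from geo import *
from bench import env
state(env)
for n,(x,y,k,w,h) in {"top":(315,130,8,75,75),"side":(230,165,6,110,70)}.items():
    f=env.grab_frame(n);pickle.dump(f,open(n+"4.pkl","wb"))
    cv2.imwrite(f"pics/{n}4.png",cv2.resize(f["color"][y:y+h,x:x+w],None,fx=k,fy=k,interpolation=cv2.INTER_CUBIC))
E
```

```text
t 15.55 pos [ 0.4108 -0.0463  0.101 ] fence [  -1.6 -244.3] yaw_x 0.3139 zax [-0.001  0.    -1.   ] F [-0.5 -0.1  0. ] grip 0.0511 q [-0.22  0.12  2.22  0.    0.8   1.04]
```

View pics/top4.png

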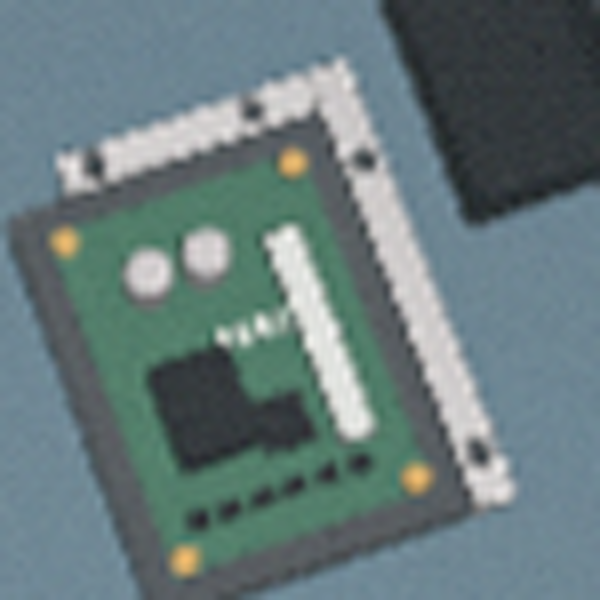

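Top crop: the carrier's far edge meets the short rail and its right edge meets the long rail (corner (470,510) against the rail end (475,503)), with no visible gap. One more light press on the -x face will confirm it stayed flush there.

Call:
step_arm(deltas=[[[0.24,-0.088,0,0,0,-1.568,0.6],[0.24,-0.088,0,0,0,-1.568,0.6],[0.24,-0.088,0,0,0,-1.568,0.6],[0.24,-0.088,0,0,0,-1.568,0.6],[0.24,-0.088,0,0,0,-1.568,0.6],[0.24,-0.088,0,0,0,-1.568,0.6],[0.24,-0.088,0,0,0,-1.568,0.6],[0.24,-0.088,0,0,0,-1.568,0.6],[0.24,-0.088,0,0,0,-1.568,0.6],[0.24,-0.088,0,0,0,-1.568,0.6]]])

```text
time_s: 16.65
eef_pos: [0.6177, 0.1135, 0.1016]
ee_rot: [0.613, 0.79, 0.002, 0.001]
ft_force: [1.0, 0.8, 0.6]
grip_width: 0.0516
grasp_force: 0.0
```

```bash
python3 - <<'E'
from geo import *
from bench import env
state(env); print(w2f([.6201,.0822]))
E
```

```text
t 16.65 pos [0.6177 0.1135 0.1016] fence [-90.4   1.6] yaw_x 1.8229 zax [ 0.004  0.001 -1.   ] F [1.  0.8 0.6] grip 0.0516 q [ 0.11  0.48  1.72  0.    0.93 -0.14]
[-59.89845662  -5.65286606]
```

Call:
step_arm(deltas=[[[0,0,0.03,0,0,-0.055,0.6],[0,0,0.06,0,0,-0.055,0.6],[0,0,0.075,0,0,-0.055,0.6],[0,0,0.08,0,0,-0.055,0.6],[0,0,0.08,0,0,-0.055,0.6]]])

```text
time_s: 17.15
eef_pos: [0.6154, 0.1125, 0.0207]
ee_rot: [0.593, 0.805, 0.0, -0.0]
ft_force: [0.0, -0.2, 0.7]
grip_width: 0.0511
grasp_force: 0.0
```

Call:
step_arm(deltas=[[[-0.01,0,0,0,0,0,0.6],[-0.018,0,0,0,0,0,0.6],[-0.022,0,0,0,0,0,0.6],[-0.025,0,0,0,0,0,0.6],[-0.027,0,0,0,0,0,0.6],[-0.027,0,0,0,0,0,0.6]]])

```text
time_s: 17.75
eef_pos: [0.623, 0.0859, 0.0215]
ee_rot: [0.594, 0.805, 0.0, 0.0]
ft_force: [0.0, -0.0, 0.4]
grip_width: 0.0511
grasp_force: 0.0
```

```bash
python3 - <<'E'
from geo import *
from bench import env
state(env)
E
```

```text
t 17.75 pos [0.623  0.0859 0.0215] fence [-62.5  -1.8] yaw_x 1.8703 zax [ 0.  0. -1.] F [ 0.  -0.   0.4] grip 0.0511 q [ 0.07  0.6   1.73  0.    0.8  -0.23]
```

Call:
step_arm(deltas=[[[-0.001,0,0,0,0,0,0.6],[-0.002,0,0,0,0,0,0.6],[-0.003,0,0,0,0,0,0.6],[-0.003,0,0,0,0,0,0.6]]])

```text
time_s: 18.15
eef_pos: [0.6235, 0.0839, 0.0212]
ee_rot: [0.593, 0.805, 0.0, -0.0]
ft_force: [-0.8, 2.1, 0.8]
grip_width: 0.0512
grasp_force: 1.0
```

Call:
step_arm(deltas=[[[-0.001,0,0,0,0,0,0.6],[-0.002,0,0,0,0,0,0.6],[-0.002,0,0,0,0,0,0.6]]])

```text
time_s: 18.45
eef_pos: [0.6236, 0.0835, 0.0212]
ee_rot: [0.594, 0.805, 0.001, -0.001]
ft_force: [-1.4, 7.1, 0.4]
grip_width: 0.0514
grasp_force: 3.7
```

```bash
python3 - <<'E'
from geo import *
from bench import env
state(env)
E
```

```text
t 18.45 pos [0.6236 0.0835 0.0212] fence [-60.1  -1.9] yaw_x 1.8706 zax [-0.001  0.003 -1.   ] F [-1.4  7.1  0.4] grip 0.0514 q [ 0.06  0.6   1.73  0.    0.81 -0.24]
```

It stalls at -60.1, the same place as before (-59.9). A final small press, then retract and check.

Call:
step_arm(deltas=[[[-0.0015,0,0,0,0,0,0.6],[-0.003,0,0,0,0,0,0.6],[-0.003,0,0,0,0,0,0.6]]])

```text
time_s: 18.75
eef_pos: [0.6237, 0.0833, 0.0212]
ee_rot: [0.594, 0.805, 0.002, -0.003]
ft_force: [-3.0, 14.1, 1.8]
grip_width: 0.0514
grasp_force: 7.4
```

Call:
step_arm(deltas=[[[0.01,0,0,0,0,0,0.6],[0.025,0,0,0,0,0,0.6],[0.03,0,-0.04,0,0,0,0.6],[0.03,0,-0.09,0,0,0,0.6],[0.03,-0.05,-0.12,0,0,0,0.6],[0.03,-0.1,-0.12,0,0,0,0.6],[0.03,-0.15,-0.12,0,0,0,0.6],[0.03,-0.2,-0.12,0,0,0,0.6],[0.03,-0.22,-0.12,0,0,0,0.6],[0.03,-0.22,-0.12,0,0,0,0.6]]])

```text
time_s: 19.75
eef_pos: [0.401, 0.0416, 0.1401]
ee_rot: [0.594, 0.805, -0.002, -0.002]
ft_force: [-0.3, -0.1, 0.9]
grip_width: 0.0514
grasp_force: 0.0
```

```bash
python3 - <<'E'
from geo import *
from bench import env
state(env)
f=env.grab_frame("top");g=env.grab_frame("side")
a=cv2.resize(f["color"][120:245,250:440],None,fx=4,fy=4,interpolation=cv2.INTER_CUBIC)
cv2.imwrite("pics/top5.png",a)
E
```

```text
t 19.75 pos [0.401  0.0416 0.1401] fence [ -88.3 -226.7] yaw_x 1.8699 zax [-0.005 -0.001 -1.   ] F [-0.3 -0.1  0.9] grip 0.0514 q [-0.    0.03  2.22 -0.    0.9  -0.3 ]
```

View pics/top5.png

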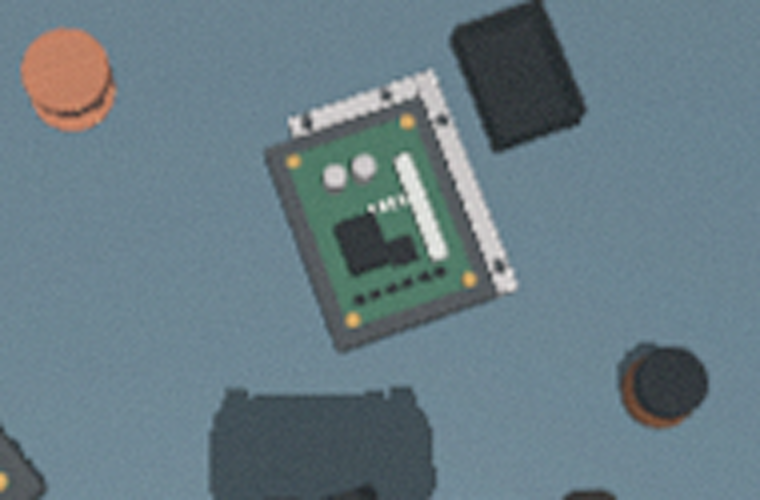

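The carrier sits flush in the corner (inner corner about (418,100)). The spool (68,75), bin (518,75) and jar (668,385) have not moved, and the arm is clear. Handing in.

```bash
python3 -c "
from bench import env
print(env.close_job())"
```

```text
the job is handed in; nothing more can be done
None
```

I pushed the carrier into the corner of the larger fence, where it stalled against both rails and the last picture shows no gap; the spool, jar and bin were not moved, and the job was handed in at about 20 s of the 51 s allowed.

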